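# Demagnetise the bench scraper with the dead-man plunger held

### The job

Take the yellow-handled scraper out of the wooden rack and slide its blade edgewise down into the slot of the blue demagnetiser until it is fully home, and let go of it. Then press the black plunger on the yellow box with the fingertips about halfway down (12 mm), so that the green band of its stem is at the collar, never to the bottom, which trips it out; it is a dead-man control, so finish while still holding it there. Leave everything else on the bench undisturbed.

Things in the scene. Friction and masses are not known exactly. Their poses are not given: they have to be found in the camera images.
- scraper: Upright flat steel blade 120 long (x), 4 thick (y), 65 high, with a yellow handle spine along its top edge, 120 long, 16 thick, 28 high: 93 high in all, about 0.25 kg. Origin: middle of the blade's lower edge; z up, the handle's centre is 79 above the origin. It starts standing, perhaps leaning slightly, in one of the two rack slots (which one varies). Both ends are alike.
- black_scraper: The same scraper with a black handle, standing in the other rack slot, 90 away, parallel; a bystander. Same size and origin as the yellow one.
- rack: Fixed wooden block 160 (x) by 150 (y) by 45 high with two slots in its top along its x, centred at y = -45 and y = +45, each 130 long, 6 wide and 30 deep (slot floor 15 above the bench). Origin: centre of its underside, z up.
- demagnetiser: Fixed blue housing 180 (x) by 110 (y) by 80 high with one slot in its top, along its x through its middle: 136 long, 10 wide, 38 deep, with grey flared guide lips along both long sides that rise to 91 above the bench and open to about 26 wide. Origin: centre of its underside, z up.
- slot_floor (a point): Middle of the demagnetiser slot's floor, 42 above the bench; x along the slot, y across it, z up. Fully home, the scraper's lower edge rests here and its handle's centre is 121 above the bench (handle underside 107).
- switch: Fixed yellow box 100 by 100 by 50 high with a dark steel collar (36 across) on top reaching 58 above the bench, and the plunger standing upright in the collar. Origin: centre of its underside, z up. The plunger's axis runs through the origin.
- plunger_top (a point): Centre of the top of the plunger's flat round black cap (44 across, 14 thick), 96 above the bench when released; it moves down with the plunger. The stem between collar and cap shows three bands 8 high each: white next to the collar, then green, then red below the cap.
- plunger (a joint): Travel of the plunger, m: 0 released, grows straight down to 0.024 at the stop. Spring return: about 2 N to start moving, 350 N/m after that (6.3 N at 12 mm, 10.5 N at the stop). Off below 8 mm, runs from 8 to 16 mm (collar within the green band), trips out near the bottom.
- fitting0: Loose steel hex pipe fitting, 34 across, 32 high, on the bench beyond the work area; bystander. Origin: centre of its underside.
- fitting1: Another such fitting; bystander.
- fitting2: Another such fitting; bystander.
- pink_bottle: Closed pink bottle, 66 across, 190 high; bystander at the far edge. Origin: centre of its underside.
- mug: White mug, 76 across, 85 high; bystander at the far edge. Origin: centre of its underside.
- tape: Cardboard ring (tape core) lying flat, 90 across, 30 high; bystander. Origin: centre of its underside.
Mind the look-alikes: they are no part of the job. Several things look just like the switch: the one meant starts farthest from the robot's base. What is shaped like the scraper but pink is not meant.

How it is judged:
By the outcome, as a careful person would: the job done as asked, in the order asked, and still so for the second after the job is handed in, while the arm keeps its last pose, push and grip.
It also fails if it takes over 58 s, if anything falls off the work surface, if the arm or the gripper's body presses on something with over 40 N, if the wrist force passes 120 N, or if a joint passes its speed limit or range.

### The arm

A 6-joint arm with a two-finger parallel gripper is mounted at the origin on the work surface. World frame = base frame: x ahead of the robot, y to its left, z up, the work surface at z = 0. Lengths are in m, angles in degrees, forces in N, time in s.
With the tool pointing down it reaches from about 0.4 to 0.825 m from the base axis. Payload 7 kg.
Tool frame: the origin (TCP) lies at the very end of the fingers, on their centre line; the grasp point (between the pads) lies 19 mm behind it (ctrl.grip_depth is the distance from the TCP to the grasp point, in m); z points along the fingers, y is the line along which they close (so a half turn about z gives the same grasp; the last joint's range is limited). The gripper opens to 88 mm and grips with 3 to 60 N. Pads are 19 mm wide; open, the fingers measure 130 mm over their backs; the gripper's body (78 mm by 193 mm) begins 47 mm behind the grasp point.
Start: joints at [-59.696, 20.546, 0.682, 0, -70.136, -16.507], TCP at [0.161, -0.656, 0.227] pointing down, gripper open.
Joint ranges: [-176.03, 176.03], [-82.01, 121.73], [-58.28, 71.71], [-173.87, 95.51], [-174.79, -0.11], [-173.66, 173.66]. Speed limits (degrees/s): [136.94, 136.94, 172.46, 180, 180, 180].

### API

Orientations are given as [roll, pitch, yaw] about the fixed x, y, z axes, in that order (R = Rz(yaw) Ry(pitch) Rx(roll)).
In Python, from plant import get_obs, eyes, ctrl, spotter gives the robot as it stands.
- The arm moves only by the shell command python3 -m crank 'ROWS'. ROWS is JSON, one flat list of numbers, 7 for each row, row after row: the turn, a rotation vector about the tool's x, y, z in rad, then the shift along the tool's x, y, z in mm, then the opening, from 0 (shut) to 1 (fully open). A call has 1 to 5 rows; each row shifts and turns the commanded pose from where the row before left it, along the tool's axes as they then stand; what a row does not reach is not made up. A row lasts 1/8 s, in which the tool goes at most 62.5 mm and 10.7 degrees, less where a joint would pass 70% of its speed; a pose out of reach is approached as far as the arm can. A call is refused whole if a number of a shift passes 62.5 or a number of a turn 0.188, either way. A call with a gripper value outside its range is refused whole. The fingers move at their own pace and stop on an object; the grip force is fixed at half the most. Time passes only in rows, so rows that do not move let the fingers close. It gives the time, the measured TCP pose, the force, the opening and the grip force at its end, in the units of the state.
- get_obs(): the state, without advancing time (a new reading comes with each control period).
- eyes.snapshot(name): name is "side" or "top"; returns the picture (420x560x3 uint8, blue, green, red); there is no depth.
- eyes.camera_model(name): a dict with "fx", "fy", "cx", "cy" (pixels), "extrinsics" (4x4, takes a point from camera to world coordinates). Camera axes: x right, y down, z forward; pixel columns grow to the right and rows downward; lengths in m; the calibration is good to about 2 mm. A picture is of the moment at which its call begins. camera_model takes no time and is no camera call.
- ctrl.close_job(): hands the job in; it is judged then, once.
Trained networks look in the newest picture that a camera, given by its name, has taken for a name from the list of things; names that differ only in an ending like _2 or _b are one class to them, and where a whole thing is asked for, a point or a joint stands for the part that bears it (a point fixed in the world has none). Each returns a list of dicts, best first, with "p" (0 to 1); they miss things now and then, are a little off and sometimes report something else, mostly with a low value. They report only what shows in the picture. A call takes as long as a camera call. They do not tell look-alikes from the thing itself.
- spotter.outline_of(camera, target): "region" (420x560 bool, what is visible of it) and "rect" ([left, top, width, height] in pixels, round what is visible of it).
- spotter.place_of(camera, target): "location" ([column, row] in pixels: a listed point, or the origin of a listed thing).
The state is a dict: "clock": time; "joint_pos": joint angles; "qvel": joint speeds; "tau": joint torques, N m; "tool_pos": TCP position; "orientation": TCP orientation; "force": force on the tool from outside, world axes, zero at the start; "moment": the same for the moment, N m; "opening": finger opening in m; "gripper_force": force on a finger pad.
Only numpy, scipy, OpenCV 4.12 (cv2) and the standard library are available. Lean on these libraries where they do the work, as an engineer would, in place of code of your own. Each camera call takes 0.05 s, during which the arm holds its last target. There are 200 camera calls.

## Working session

There is one attempt and no reset: what is moved stays moved. The work goes in short steps, Python scripts to look and compute and a shell command to move; the robot and the scene stay as the last step left them, time stands still between calls to the robot, and variables do not carry over. Pictures are saved under pics/ and viewed, at most 10 in all, crops included, and the job is handed in when it is done.

```bash
mkdir -p pics; ls; python3 - <<'E'
from plant import get_obs, eyes, ctrl, spotter
import cv2, numpy as np
np.set_printoptions(precision=4,suppress=True)
for n in ("side","top"):
    im=eyes.snapshot(n); cv2.imwrite(f"pics/{n}0.png",im)
    m=eyes.camera_model(n); print(n,m["fx"],m["fy"],m["cx"],m["cy"]); print(np.array(m["extrinsics"]))
    for t in ("scraper","black_scraper","rack","demagnetiser","slot_floor","switch","plunger_top"):
        print(t,[(np.round(d["location"],1).tolist(),round(d["p"],2)) for d in spotter.place_of(n,t)])
o=get_obs(); print(o["clock"],o["tool_pos"],o["orientation"],o["force"],o["opening"],ctrl.grip_depth)
E
```

```text
pics
side 393.06775942478504 393.06775942478504 285.3275189135306 213.4291321576965
[[ 0.9102 -0.3179  0.2653  0.3403]
 [-0.414  -0.7086  0.5714 -0.4971]
 [ 0.0063 -0.6299 -0.7766  0.7645]
 [ 0.      0.      0.      1.    ]]
scraper [([245.9, 164.9], 0.77), ([169.3, 186.0], 0.57)]
black_scraper [([229.4, 146.4], 0.82)]
rack [([237.6, 161.7], 0.78)]
demagnetiser [([336.3, 356.3], 0.91)]
slot_floor [([345.0, 350.3], 0.96)]
switch [([285.8, 242.5], 0.95), ([204.6, 238.1], 0.89)]
plunger_top [([206.3, 294.2], 0.81), ([283.2, 217.5], 0.78), ([197.8, 214.1], 0.7)]
top 518.7367093086852 518.7367093086852 285.19913639658614 211.21027841574082
[[ 0.0139 -0.995   0.0986  0.4597]
 [-0.9999 -0.0143 -0.0037 -0.0114]
 [ 0.0051 -0.0985 -0.9951  1.1376]
 [ 0.      0.      0.      1.    ]]
scraper [([164.0, 210.6], 0.71), ([143.7, 303.3], 0.69)]
black_scraper [([121.4, 218.0], 0.6)]
rack [([145.0, 213.3], 0.9), ([420.6, 220.8], 0.33)]
demagnetiser [([418.5, 224.8], 0.89)]
slot_floor [([420.5, 224.4], 0.69), ([145.5, 217.7], 0.24)]
switch [([242.2, 292.2], 0.74), ([335.3, 310.9], 0.68), ([284.0, 213.5], 0.64)]
plunger_top [([342.5, 318.2], 0.73), ([286.7, 208.4], 0.66), ([237.9, 298.7], 0.56)]
0.8 [ 0.161  -0.6555  0.2266] [-179.9982   -0.0005 -166.1995] [ 0.0758  0.4133 -0.4352] 0.08760136027289814 0.0188
```

View pics/side0.png

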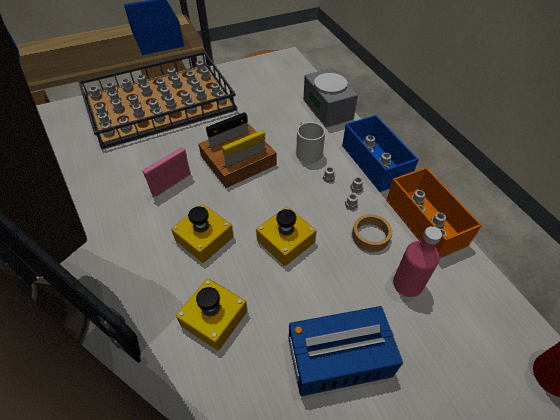

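View pics/top0.png

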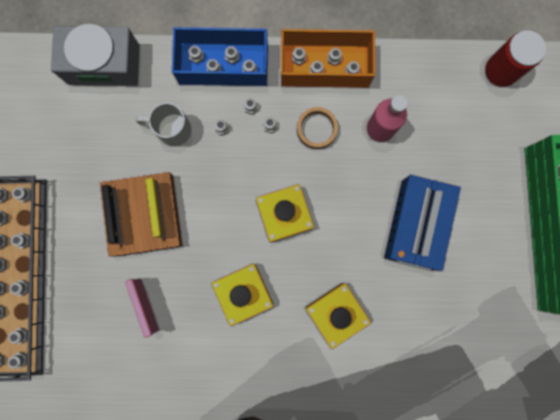

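Candidates for the scraper: yellow handle in the rack (top 153,208; side 245,150), black at (112,215), and pink loose at (142,307). The first is the one. Candidates for the switch (top view): (285,212), (242,294), (338,315). The farthest from the base is (285,212), which is side (286,235).

I'll fit box models to the colour masks of both views, height left free, plus a close crop for the check.

```bash
cat > h.py <<'E'
import cv2, numpy as np
from scipy.optimize import minimize
from scipy.spatial.transform import Rotation as R
from plant import eyes
np.set_printoptions(precision=4,suppress=True)
def cam(n):
    m=eyes.camera_model(n); return m,np.linalg.inv(np.array(m["extrinsics"]))
def proj(c,P):
    m,E=c; p=np.atleast_2d(P)@E[:3,:3].T+E[:3,3]
    return np.c_[m["fx"]*p[:,0]/p[:,2]+m["cx"],m["fy"]*p[:,1]/p[:,2]+m["cy"]]
def hull(im,roi,lo,hi):
    x0,y0,x1,y1=roi; hsv=cv2.cvtColor(im,cv2.COLOR_BGR2HSV)
    mk=np.zeros(im.shape[:2],np.uint8); mk[y0:y1,x0:x1]=cv2.inRange(hsv,lo,hi)[y0:y1,x0:x1]
    n,l,s,_=cv2.connectedComponentsWithStats(mk); k=1+np.argmax(s[1:,4]); mk=(l==k).astype(np.uint8)
    mk=np.kron(mk,np.ones((4,4),np.uint8)); ys,xs=np.nonzero(mk)
    return cv2.convexHull((np.c_[xs,ys].astype(np.float32)+.5)/4-.5)[:,0], s[k,4]
def box(dx,dy,z0,z1):
    return np.array([[sx*dx/2,sy*dy/2,z] for sx in(-1,1) for sy in(-1,1) for z in(z0,z1)])
def fit(cs,hs,pts,x0,free):
    """x=[x,y,z,yaw,roll,pitch](m,deg)"""
    x0=np.array(x0,float); free=np.array(free)
    sc=np.array([.01,.01,.01,5,3,3])
    def f(v):
        x=x0.copy(); x[free]+=v*sc[free]
        W=pts@R.from_euler('xyz',[x[4],x[5],x[3]],degrees=True).as_matrix().T+x[:3]; s=0
        for c,h in zip(cs,hs):
            q=cv2.convexHull(proj(c,W).astype(np.float32))[:,0]
            a,_=cv2.intersectConvexConvex(q,h); A,B=cv2.contourArea(q),cv2.contourArea(h)
            s+=1-a/(A+B-a)
        return s/len(cs)
    best=None; v=np.zeros(len(free))
    for k in range(4):
        S=np.vstack([v,v+np.eye(len(free))*(1 if k%2==0 else -.5)])
        r=minimize(f,v,method='Nelder-Mead',options=dict(initial_simplex=S,maxiter=1500,xatol=1e-4,fatol=1e-7)); v=r.x
    x=x0.copy(); x[free]+=v*sc[free]; return x,1-r.fun
def ray(c,u,z):
    m,_=c; E=np.array(m["extrinsics"]); d=E[:3,:3]@[(u[0]-m["cx"])/m["fx"],(u[1]-m["cy"])/m["fy"],1]
    return E[:3,3]+d*(z-E[2,3])/d[2]
E
python3 - <<'E'
from h import *
im={n:cv2.imread(f"pics/{n}0.png") for n in("side","top")}; C={n:cam(n) for n in im}; N=("top","side")
cs=[C[n] for n in N]
Y=((20,120,90),(35,255,255)); B=((100,110,40),(125,255,255))
def go(name,rois,col,pts,x0,free):
    H=[hull(im[n],r,*col) for n,r in zip(N,rois)]
    for i in (0,1): print(name,N[i],H[i][1],fit([cs[i]],[H[i][0]],pts,x0,[f for f in free if f!=2 and f<4]))
    print(name,'both',fit(cs,[h[0] for h in H],pts,x0,free))
a=ray(cs[0],(153,208),.1);go('handle',[(143,172,166,242),(215,125,272,172)],Y,box(.12,.016,.065,.093),[a[0],a[1],.015,5,0,0],[0,1,2,3,4,5])
a=ray(cs[0],(422,224),.05);go('demag',[(380,170,465,275),(280,300,405,398)],B,box(.18,.11,0,.08),[a[0],a[1],0,-12,0,0],[0,1,2,3])
a=ray(cs[0],(285,212),.05);go('switch',[(250,180,318,245),(250,200,322,266)],Y,box(.1,.1,0,.05),[a[0],a[1],0,20,0,0],[0,1,2,3])
t=im["top"][140:360,70:350]; s=im["side"][110:280,150:340]
cv2.imwrite("pics/crop1.png",np.vstack([cv2.resize(t,(560,300)),cv2.resize(s,(560,300))]))
E
```

```text
handle top 523 (array([ 0.5681,  0.2522,  0.015 , 10.6066,  0.    ,  0.    ]), np.float64(0.8627528045056355))
handle side 211 (array([ 0.5758,  0.2761,  0.015 , 12.1096,  0.    ,  0.    ]), np.float64(0.4432311847942979))
handle both (array([ 0.5723,  0.2612,  0.0188,  7.8302,  6.323 , -4.4116]), np.float64(0.70167026637928))
demag top 3719 (array([  0.5458,  -0.3016,   0.    , -13.3452,   0.    ,   0.    ]), np.float64(0.932749708542698))
demag side 5518 (array([  0.5491,  -0.3026,   0.    , -13.177 ,   0.    ,   0.    ]), np.float64(0.9660815904616069))
demag both (array([  0.549 ,  -0.303 ,  -0.0021, -13.2996,   0.    ,   0.    ]), np.float64(0.9528124887202587))
switch top 1756 (array([ 0.5647, -0.0139,  0.    , 19.1188,  0.    ,  0.    ]), np.float64(0.9719213357052117))
switch side 1071 (array([ 0.579 ,  0.0141,  0.    , 18.7304,  0.    ,  0.    ]), np.float64(0.699502096146603))
switch both (array([ 0.5659, -0.0132,  0.001 , 18.917 ,  0.    ,  0.    ]), np.float64(0.8200111804073585))
```

View pics/crop1.png

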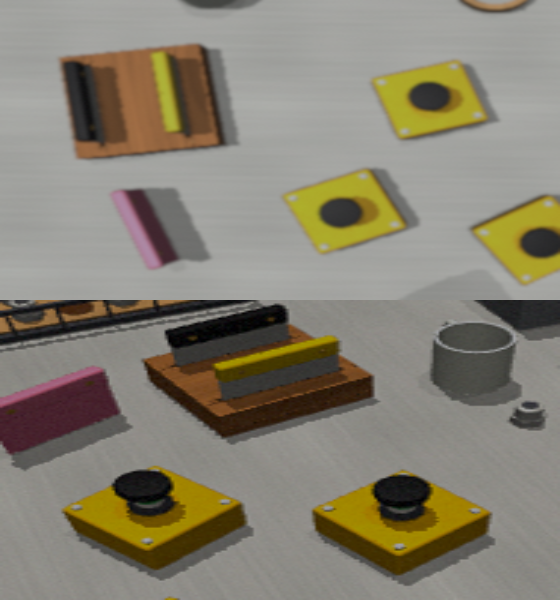

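The crop confirms it: the yellow handle stands in the rack (top 153,208; side 245,150), the black one is behind it, the pink one is loose on the bench, and the switch meant is the right one (side 286,235). The side masks missed the shaded faces, so I'll refine them.

```bash
python3 - <<'E'
from h import *
im={n:cv2.imread(f"pics/{n}0.png") for n in("side","top")}; C={n:cam(n) for n in im}; N=("top","side")
cs=[C[n] for n in N]
hs=cv2.cvtColor(im["side"],cv2.COLOR_BGR2HSV); ht=cv2.cvtColor(im["top"],cv2.COLOR_BGR2HSV)
print('side col 245',hs[138:172,245].tolist()); print('top row 208',ht[208,143:168].tolist()); print('sw',hs[225:262:3,300].tolist())
Y=((17,130,50),(36,255,255))
import h
def hull2(im,roi,lo,hi):
    x0,y0,x1,y1=roi; hsv=cv2.cvtColor(im,cv2.COLOR_BGR2HSV); mk=np.zeros(im.shape[:2],np.uint8)
    mk[y0:y1,x0:x1]=cv2.inRange(hsv,lo,hi)[y0:y1,x0:x1]
    mk=cv2.morphologyEx(mk,cv2.MORPH_OPEN,np.ones((2,2),np.uint8))
    mk=np.kron(mk,np.ones((4,4),np.uint8)); ys,xs=np.nonzero(mk)
    print('bbox',xs.min()/4,xs.max()/4,ys.min()/4,ys.max()/4)
    return cv2.convexHull((np.c_[xs,ys].astype(np.float32)+.5)/4-.5)[:,0]
def go(name,rois,col,pts,x0,free):
    H=[hull2(im[n],r,*col) for n,r in zip(N,rois)]
    for i in (0,1): print(name,N[i],fit([cs[i]],[H[i]],pts,x0,[f for f in free if f!=2 and f<4]))
    print(name,'both',fit(cs,H,pts,x0,free))
a=[.571,.256]
go('handle',[(143,172,166,242),(215,125,272,172)],Y,box(.12,.016,.065,.093),[a[0],a[1],.015,8,0,0],[0,1,2,3,4])
go('switch',[(250,180,318,245),(250,200,322,266)],Y,box(.1,.1,0,.05),[.566,-.013,0,19,0,0],[0,1,2,3])
# rack
go('rack',[(95,168,186,262),(195,125,280,185)],((3,90,30),(16,255,255)),box(.16,.15,0,.045),[.565,.296,0,8,0,0],[0,1,2,3])
# lips: triangulated slot centre
from plant import spotter
for n,t in(("top",None),("side",None)):
  m=im[n]; hsv=cv2.cvtColor(m,cv2.COLOR_BGR2HSV); r=dict(top=(395,180,455,268),side=(295,315,395,365))[n]
  mk=np.zeros(m.shape[:2],np.uint8); mk[r[1]:r[3],r[0]:r[2]]=cv2.inRange(hsv,(0,0,110),(180,70,255))[r[1]:r[3],r[0]:r[2]]
  k,l,s,ce=cv2.connectedComponentsWithStats(mk)
  print(n,[(s[i].tolist(),ce[i].round(1).tolist()) for i in range(1,k) if s[i,4]>40])
  w=proj(C[n],R.from_euler('z',-13.3,degrees=True).apply([[-.068,0,.08],[.068,0,.08],[-.068,.013,.091],[.068,.013,.091],[-.068,-.013,.091],[.068,-.013,.091]])+[.547,-.3025,0]); print(w.round(1).tolist())
E
```

```text
side col 245 [[27, 255, 161], [28, 255, 165], [24, 255, 149], [24, 255, 103], [24, 255, 70], [24, 255, 73], [24, 255, 69], [24, 255, 72], [24, 255, 69], [24, 255, 69], [25, 255, 60], [98, 20, 51], [6, 22, 58], [47, 31, 57], [6, 22, 58], [38, 18, 56], [0, 0, 54], [35, 27, 57], [42, 23, 56], [45, 9, 56], [23, 62, 37], [13, 189, 73], [14, 197, 79], [14, 182, 77], [14, 198, 71], [13, 170, 75], [14, 211, 70], [14, 189, 81], [13, 187, 123], [13, 139, 44], [11, 166, 46], [13, 243, 41], [12, 188, 46], [9, 172, 46]]
top row 208 [[13, 145, 151], [13, 147, 153], [13, 146, 152], [13, 145, 149], [14, 147, 146], [18, 157, 146], [24, 172, 153], [28, 177, 164], [30, 176, 167], [31, 173, 174], [30, 172, 175], [29, 176, 171], [27, 183, 159], [25, 189, 131], [25, 193, 90], [24, 145, 65], [23, 96, 56], [15, 62, 58], [12, 98, 68], [13, 132, 83], [13, 140, 93], [14, 145, 97], [13, 141, 96], [13, 141, 94], [14, 141, 92]]
sw [[24, 255, 161], [24, 255, 163], [24, 255, 163], [24, 255, 165], [25, 255, 161], [25, 255, 164], [21, 255, 109], [21, 255, 68], [21, 248, 72], [20, 255, 69], [10, 8, 94], [30, 8, 95], [
[... 1065 characters left out ...]
 , -0.0015,  9.1646,  0.    ,  0.    ]), np.float64(0.954105303836834))
top [([395, 180, 7, 25, 88], [396.7, 188.5]), ([436, 180, 19, 6, 64], [447.3, 181.5]), ([412, 188, 18, 66, 266], [420.7, 220.5]), ([422, 191, 20, 65, 461], [431.7, 223.1]), ([443, 216, 12, 52, 323], [450.5, 249.3]), ([395, 261, 27, 7, 107], [404.9, 265.2])]
[[418.0, 254.0], [432.5, 189.8], [413.2, 252.3], [427.8, 187.5], [425.7, 255.5], [440.2, 190.6]]
side [([295, 315, 34, 7, 121], [306.6, 316.7]), ([385, 315, 10, 23, 114], [391.3, 322.5]), ([306, 325, 74, 21, 557], [342.5, 334.8]), ([309, 338, 76, 18, 267], [346.0, 346.6])]
[[306.2, 348.9], [379.9, 334.5], [304.8, 339.4], [378.6, 325.2], [308.2, 354.0], [383.7, 339.1]]
```

Measurements agree: handle at about (0.566, 0.250), yaw 9.2°, base z about 14 (15 expected). Demagnetiser (0.5475, -0.3027), yaw -13.3°. Switch (0.565, -0.0155). Now moving over the scraper.

```bash
python3 -m crank '[0,0,0.08,0,0,0,1, 0,0,0,-40,33.5,0,1, 0,0,0,-40,33.5,0,1, 0,0,0,-40,33.5,0,1, 0,0,0,-40,33.5,0,1]' && python3 -m crank '[0,0,0,-40,33.5,0,1, 0,0,0,-40,33.5,0,1, 0,0,0,-40,33.5,0,1, 0,0,0,-40,33.5,0,1, 0,0,0,-40,33.5,0,1]' && python3 -m crank '[0,0,0,-16.6,48,0,1, 0,0,0,-16.6,48,0,1, 0,0,0,-16.6,48,0,1, 0,0,0,-16.6,48,0,1, 0,0,0,-16.6,48,0,1]' && python3 -m crank '[0,0,0,-16.6,48,0,1, 0,0,0,-16.6,48,0,1, 0,0,0,-16.6,48,0,1, 0,0,0,-16.6,48,0,1, 0,0,0,-16.6,48,0,1]' && python3 -m crank '[0,0,0,-16.6,48,0,1, 0,0,0,0,0,0,1]'
```

```text
clock: 1.42
tool_pos: [0.2983, -0.4964, 0.2268]
orientation: [-180.0, 0.0, -170.8]
force: [1.2, -1.2, 0.3]
opening: 0.0879
gripper_force: 0.0
clock: 2.05
tool_pos: [0.4691, -0.2988, 0.227]
orientation: [-180.0, 0.0, -170.8]
force: [-0.1, -0.8, -0.6]
opening: 0.0878
gripper_force: 0.0
clock: 2.68
tool_pos: [0.5117, -0.0484, 0.227]
orientation: [180.0, 0.1, -170.8]
force: [1.2, 0.3, -0.3]
opening: 0.0878
gripper_force: 0.0
clock: 3.3
tool_pos: [0.5552, 0.2019, 0.2269]
orientation: [180.0, 0.0, -170.8]
force: [0.3, -0.8, -0.2]
opening: 0.088
gripper_force: 0.0
clock: 3.55
tool_pos: [0.564, 0.2532, 0.2258]
orientation: [-180.0, -0.0, -170.6]
force: [-1.1, -0.4, -0.1]
opening: 0.0876
gripper_force: 0.0
```

```bash
cat >> h.py <<'E'
def plan(x,y,z,yaw):
    from plant import get_obs
    o=get_obs(); p=np.array(o["tool_pos"]); M=R.from_euler('xyz',o["orientation"],degrees=True).as_matrix()
    T=R.from_euler('xyz',[180,0,yaw],degrees=True).as_matrix()
    print("t",o["clock"],"pos",p,"rpy",np.array(o["orientation"]),"F",np.array(o["force"]).round(1),"open",round(o["opening"],4),"gf",o["gripper_force"])
    print("turn(tool)",R.from_matrix(M.T@T).as_rotvec(),"shift in now axes mm",1e3*M.T@(np.array([x,y,z])-p),"in target axes",1e3*T.T@(np.array([x,y,z])-p))
E
python3 -c "
from h import *
plan(.566,.250,.078,-170.8)
for n in('top','side'): im=eyes.snapshot(n); cv2.imwrite(f'pics/{n}1.png',im)
a=cv2.imread('pics/top1.png')[110:310,60:290]; b=cv2.imread('pics/side1.png')[60:230,130:330]
cv2.imwrite('pics/c2.png',np.hstack([cv2.resize(a,(400,350)),cv2.resize(b,(400,350))]))"
```

```text
t 3.55 pos [0.564  0.2532 0.2258] rpy [-179.9872   -0.0194 -170.619 ] F [-1.1 -0.4 -0.1] open 0.0876 gf 0.0
turn(tool) [-0.0002 -0.0003  0.0032] shift in now axes mm [ -1.5214  -3.4992 147.8056] in target axes [ -1.4826  -3.5276 147.8053]
```

View pics/c2.png

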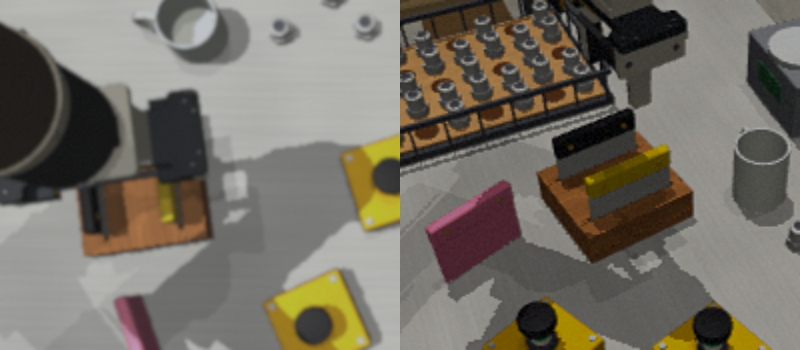

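Nothing is blocked: the open gripper is above the rack (top crop 160,190), the scraper stands undisturbed. Descending.

```bash
python3 -m crank '[0,0,0,-1,-2.5,30,1, 0,0,0,0,0,30,1, 0,0,0,0,0,25,1, 0,0,0,0,0,15,1, 0,0,0,0,0,0,1]' && python3 -c "
from h import *
plan(.566,.250,.078,-170.8)
for n in('top','side'): im=eyes.snapshot(n); cv2.imwrite(f'pics/{n}2.png',im)
a=cv2.imread('pics/top2.png')[110:310,60:290]; b=cv2.imread('pics/side2.png')[60:230,130:330]
cv2.imwrite('pics/c3.png',np.hstack([cv2.resize(a,(400,350)),cv2.resize(b,(400,350))]))"
```

```text
clock: 4.28
tool_pos: [0.5648, 0.2469, 0.126]
orientation: [-179.9, -0.1, -170.8]
force: [0.3, -0.8, 0.3]
opening: 0.0878
gripper_force: 0.0
t 4.275 pos [0.5648 0.2469 0.126 ] rpy [-179.9499   -0.0769 -170.8272] F [ 0.3 -0.8  0.3] open 0.0878 gf 0.0
turn(tool) [-0.0009 -0.0013 -0.0005] shift in now axes mm [-1.756   2.9287 47.9928] in target axes [-1.693   2.886  47.9976]
```

View pics/c3.png

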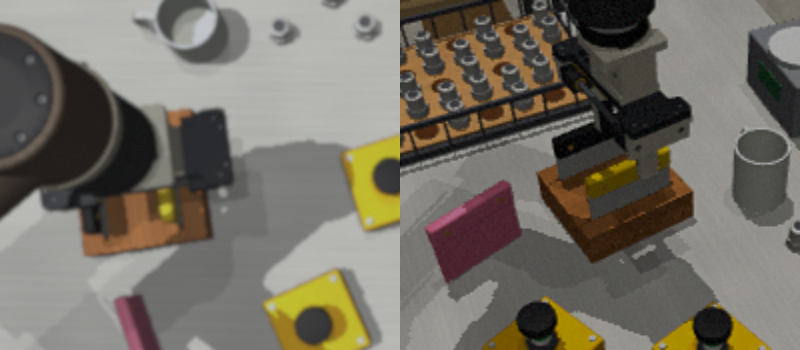

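Fingers straddle the yellow handle (near finger at side px ~(256,140)). I'll check that against the projection.

```bash
python3 -c "
from h import *
w=R.from_euler('xyz',[180,0,-170.8],degrees=True).apply([[dx,.055,dz] for dz in(0,-.03) for dx in(-.0095,.0095)])+[.5648,.2469,.126]
print(proj(cam('side'),w))"; python3 -m crank '[0,0,0,-1,1.2,20,1, 0,0,0,0,0,15,1, 0,0,0,0,0,12,1, 0,0,0,0,0,0,1, 0,0,0,0,0,0,1]'
```

```text
[[234.7474 121.7753]
 [228.2303 124.3349]
 [233.6317 112.1085]
 [226.9525 114.6628]]
clock: 5.0
tool_pos: [0.5663, 0.2494, 0.08]
orientation: [180.0, 0.0, -170.8]
force: [0.3, 0.3, 0.3]
opening: 0.0874
gripper_force: 0.0
```

```bash
python3 -c "
from h import *
w=R.from_euler('xyz',[180,0,-170.8],degrees=True).apply([[dx,-.055,dz] for dz in(0,-.03) for dx in(-.0095,.0095)])+[.5648,.2469,.126]
print(proj(cam('side'),w))"; python3 -m crank '[0,0,0,0,0,0,0, 0,0,0,0,0,0,0, 0,0,0,0,0,0,0, 0,0,0,0,0,0,0, 0,0,0,0,0,0,0]' ; python3 -m crank '[0,0,0,0,0,0,0, 0,0,0,0,0,0,0, 0,0,0,0,0,0,0]'
```

```text
[[256.7951 145.6303]
 [250.0398 148.5135]
 [256.162  135.9647]
 [249.232  138.8504]]
clock: 5.62
tool_pos: [0.5659, 0.2492, 0.0796]
orientation: [-180.0, -0.0, -170.8]
force: [0.0, 0.1, -0.5]
opening: 0.0433
gripper_force: 0.0
clock: 6.0
tool_pos: [0.5659, 0.2493, 0.0795]
orientation: [180.0, 0.0, -170.8]
force: [-0.6, 0.1, -0.2]
opening: 0.0158
gripper_force: 30.0
```

```bash
python3 -m crank '[0,0,0,0,0,-5,0, 0,0,0,0,0,-8,0, 0,0,0,0,0,-10,0, 0,0,0,0,0,-12,0, 0,0,0,0,0,-20,0]' && python3 -m crank '[0,0,0,0,0,-35,0, 0,0,0,0,0,-35,0, 0,0,0,0,0,-35,0, 0,0,0,0,0,0,0]' && python3 -c "
from h import *
plan(.5475,-.3027,.24,166.7)"
```

```text
clock: 6.62
tool_pos: [0.5656, 0.2487, 0.1352]
orientation: [-180.0, -0.1, -170.8]
force: [0.0, -0.0, -2.4]
opening: 0.0159
gripper_force: 30.0
clock: 7.12
tool_pos: [0.5674, 0.2498, 0.2439]
orientation: [179.9, 0.3, -170.8]
force: [-0.9, -0.6, -3.4]
opening: 0.0156
gripper_force: 30.0
t 7.125 pos [0.5674 0.2498 0.2439] rpy [ 179.8536    0.3482 -170.779 ] F [-0.9 -0.6 -3.4] open 0.0156 gf 29.991652071475983
turn(tool) [0.0037 0.0055 0.3931] shift in now axes mm [ 108.1589 -542.1372    1.879 ] in target axes [-107.7576 -542.2062    3.9212]
```

```bash
python3 -m crank '[0,0,0.131,0,0,0,0, 0,0,0.131,0,0,0,0, 0,0,0.131,0,0,0,0, 0,0,0,-9,-25,0,0, 0,0,0,-9,-45,0,0]' && python3 -m crank '[0,0,0,-9,-48,0,0, 0,0,0,-9,-48,0,0, 0,0,0,-9,-48,0,0, 0,0,0,-9,-48,0,0, 0,0,0,-9,-48,0,0]' && python3 -m crank '[0,0,0,-9,-48,0,0, 0,0,0,-9,-48,0,0, 0,0,0,-9,-48,0,0, 0,0,0,-9,-48,0,0, 0,0,0,-9,-40,0,0]' && python3 -m crank '[0,0,0,0,0,0,0, 0,0,0,0,0,0,0]' && python3 -c "
from h import *
plan(.5475,-.3027,.24,166.7)
for n in('top','side'): im=eyes.snapshot(n); cv2.imwrite(f'pics/{n}3.png',im)
a=cv2.imread('pics/top3.png')[130:330,340:540]; b=cv2.imread('pics/side3.png')[220:420,250:450]
cv2.imwrite('pics/c4.png',np.hstack([cv2.resize(a,(400,400)),cv2.resize(b,(400,400))]))"
```

```text
clock: 7.75
tool_pos: [0.5669, 0.1767, 0.2384]
orientation: [-179.9, -0.1, 166.8]
force: [0.4, -0.4, -2.6]
opening: 0.0158
gripper_force: 30.0
clock: 8.38
tool_pos: [0.5549, -0.0686, 0.2391]
orientation: [-180.0, -0.1, 166.7]
force: [-0.1, 0.6, -3.2]
opening: 0.0156
gripper_force: 30.0
clock: 9.0
tool_pos: [0.5453, -0.3048, 0.2389]
orientation: [180.0, -0.1, 166.6]
force: [0.9, -0.5, -3.2]
opening: 0.0156
gripper_force: 30.0
clock: 9.25
tool_pos: [0.5456, -0.303, 0.2388]
orientation: [180.0, -0.1, 166.6]
force: [-0.3, -0.0, -3.4]
opening: 0.0159
gripper_force: 30.0
t 9.25 pos [ 0.5456 -0.303   0.2388] rpy [179.9801  -0.0859 166.6415] F [-0.3 -0.  -3.4] open 0.0159 gf 29.998127818107605
turn(tool) [ 0.0003 -0.0015 -0.001 ] shift in now axes mm [-1.746   0.707  -1.1975] in target axes [-1.7485  0.7048 -1.1951]
```

View pics/c4.png

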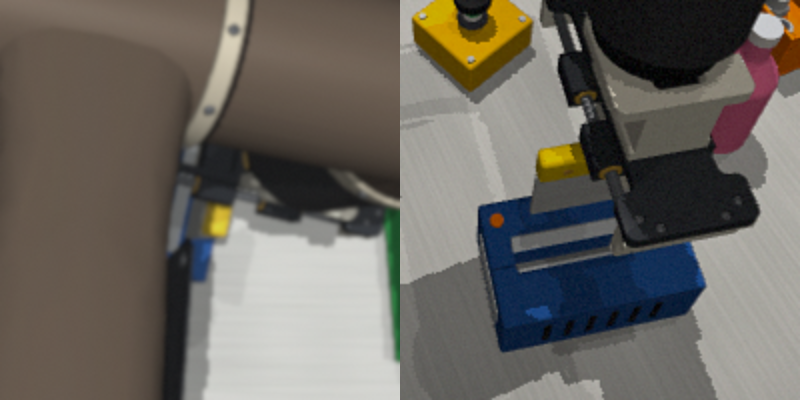

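The blade hangs level above the slot (side crop: blade's near end at (535,210), slot end at (515,250)). I'll lower to just above the lips and check its near end against the slot in the side view.

```bash
python3 -m crank '[0,0,0,-1.5,0.5,20,0, 0,0,0,0,0,25,0, 0,0,0,0,0,17,0, 0,0,0,0,0,8,0, 0,0,0,0,0,0,0]' && python3 -c "
from h import *
plan(.5475,-.3027,.107,166.7)
from plant import get_obs
o=get_obs(); p=np.array(o['tool_pos'])
for n in('side',): im=eyes.snapshot(n); cv2.imwrite(f'pics/{n}4.png',im)
b=cv2.imread('pics/side4.png')[270:400,270:420]
C=cam('side'); Rz=R.from_euler('z',-13.3,degrees=True)
print('pred blade/handle ends (handle top z, handle low, blade low):',proj(C,Rz.apply([[-.06,0,.0285],[-.06,0,.0005],[-.06,0,-.0645]])+p).tolist())
print('slot left end z.08',proj(C,Rz.apply([[-.068,0,.08],[-.068,.013,.091],[-.068,-.013,.091]])+[.5475,-.3027,0]).tolist())
cv2.imwrite('pics/c5.png',cv2.resize(b,None,fx=4.6,fy=4.6,interpolation=cv2.INTER_CUBIC))"
```

```text
clock: 9.98
tool_pos: [0.5479, -0.3027, 0.1695]
orientation: [-180.0, -0.0, 166.7]
force: [-0.6, 0.0, -2.7]
opening: 0.0157
gripper_force: 30.0
t 9.975 pos [ 0.5479 -0.3027  0.1695] rpy [-179.9908   -0.0275  166.7264] F [-0.6  0.  -2.7] open 0.0157 gf 29.99813586473465
turn(tool) [-0.0002 -0.0005  0.0005] shift in now axes mm [ 0.3847 -0.0573 62.457 ] in target axes [ 0.4146 -0.0675 62.4568]
pred blade/handle ends (handle top z, handle low, blade low): [[315.5691385931591, 319.74797241469815], [314.39655639955805, 327.19744372647284], [311.9675819982807, 342.6288354174749]]
slot left end z.08 [[306.4691651111922, 348.90227925151066], [305.0888518047441, 339.3886566471986], [308.50102971186357, 353.9846490713428]]
```

View pics/c5.png

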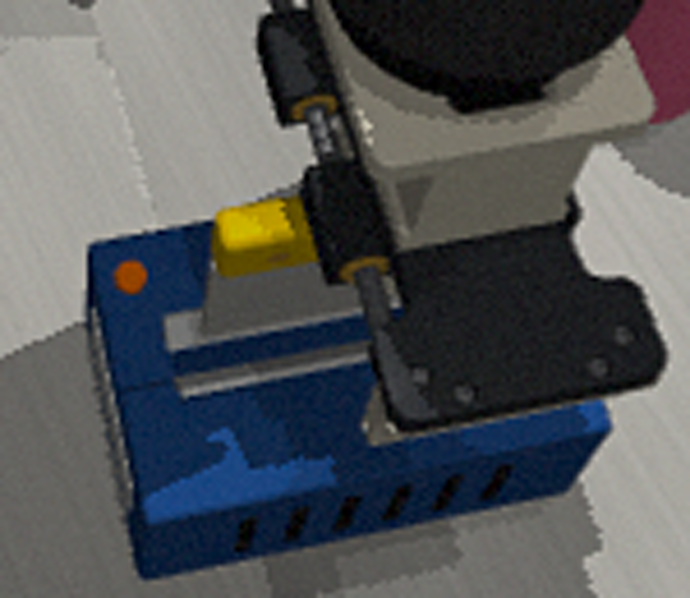

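The blade's lower near corner is at px (314.1,342.8), against (312.0,342.6) predicted. So it is about 3 mm off along the slot (8 allowed) and centred across it. The lips match my prediction within 1 px. Inserting.

```bash
python3 -m crank '[0,0,0,2.5,0,8,0, 0,0,0,0,0,8,0, 0,0,0,0,0,8,0, 0,0,0,0,0,6,0, 0,0,0,0,0,0,0]' && python3 -m crank '[0,0,0,0,0,5,0, 0,0,0,0,0,5,0, 0,0,0,0,0,5,0, 0,0,0,0,0,0,0]'
```

```text
clock: 10.65
tool_pos: [0.5451, -0.3023, 0.1388]
orientation: [-180.0, -0.1, 166.7]
force: [-0.7, -0.6, -2.6]
opening: 0.0162
gripper_force: 30.0
clock: 11.15
tool_pos: [0.5451, -0.3023, 0.124]
orientation: [180.0, -0.1, 166.7]
force: [-0.9, -0.4, -2.1]
opening: 0.0156
gripper_force: 30.0
```

No contact forces yet. 17 mm to go.

```bash
python3 -m crank '[0,0,0,0,0,5,0, 0,0,0,0,0,5,0, 0,0,0,0,0,2,0, 0,0,0,0,0,0,0]' && python3 -m crank '[0,0,0,0,0,2,0, 0,0,0,0,0,1,0, 0,0,0,0,0,0,0]'
```

```text
clock: 11.65
tool_pos: [0.5453, -0.3024, 0.1123]
orientation: [-180.0, -0.0, 166.7]
force: [-0.6, 0.1, -2.8]
opening: 0.0159
gripper_force: 30.0
clock: 12.02
tool_pos: [0.5454, -0.3024, 0.1095]
orientation: [180.0, -0.0, 166.7]
force: [-0.0, 0.0, -3.1]
opening: 0.0161
gripper_force: 30.0
```

```bash
python3 -m crank '[0,0,0,0,0,1,0, 0,0,0,0,0,1,0, 0,0,0,0,0,0,0]' && python3 -m crank '[0,0,0,0,0,1,0, 0,0,0,0,0,0,0]' && python3 -m crank '[0,0,0,0,0,1,0, 0,0,0,0,0,0,0]'
```

```text
clock: 12.4
tool_pos: [0.5454, -0.3024, 0.1074]
orientation: [180.0, -0.0, 166.7]
force: [-0.4, 0.2, -2.4]
opening: 0.0157
gripper_force: 30.0
clock: 12.65
tool_pos: [0.5456, -0.3024, 0.1067]
orientation: [-180.0, 0.0, 166.7]
force: [0.5, -0.5, -2.1]
opening: 0.016
gripper_force: 30.0
clock: 12.9
tool_pos: [0.5456, -0.3025, 0.1066]
orientation: [-180.0, 0.0, 166.7]
force: [-3.2, 0.5, 4.4]
opening: 0.0159
gripper_force: 30.0
```

Contact at TCP z 0.1066, and the prediction for fully home was 0.1065. Releasing and retreating upwards.

```bash
python3 -m crank '[0,0,0,0,0,0,0.5, 0,0,0,0,0,0,0.5, 0,0,0,0,0,0,0.5, 0,0,0,0,0,0,0.5, 0,0,0,0,0,0,0.5]' && python3 -m crank '[0,0,0,0,0,-10,0.5, 0,0,0,0,0,-25,0.5, 0,0,0,0,0,-35,0.5, 0,0,0,0,0,-35,0.5, 0,0,0,0,0,0,0.5]' && python3 -c "
from h import *
plan(.565,-.0155,.19,166.7)"
```

```text
clock: 13.52
tool_pos: [0.5455, -0.3024, 0.1055]
orientation: [-180.0, -0.0, 166.7]
force: [-0.0, -0.4, 0.0]
opening: 0.0439
gripper_force: 0.0
clock: 14.15
tool_pos: [0.5472, -0.3031, 0.2148]
orientation: [-180.0, 0.4, 166.7]
force: [0.7, 0.1, -0.4]
opening: 0.0438
gripper_force: 0.0
t 14.15 pos [ 0.5472 -0.3031  0.2148] rpy [-179.96      0.3759  166.7207] F [ 0.7  0.1 -0.4] open 0.0438 gf 0.0
turn(tool) [-0.0007  0.0066  0.0004] shift in now axes mm [ 48.8625 284.0158  24.3214] in target axes [ 48.8034 283.9811  24.8398]
```

```bash
python3 -m crank '[0,0,0,8,44,0,0.3, 0,0,0,8,48,0,0, 0,0,0,8,48,0,0, 0,0,0,8,48,0,0, 0,0,0,8,48,0,0]' && python3 -m crank '[0,0,0,8,48,0,0, 0,0,0,0,0,0,0, 0,0,0,0,0,0,0]' && python3 - <<'E'
from h import *
for n in('top','side'): cv2.imwrite(f'pics/{n}5.png',eyes.snapshot(n))
im={n:[cv2.imread(f'pics/{n}{k}.png') for k in(0,5)] for n in('top','side')}; cs=[cam('top'),cam('side')]
# scraper handle in demagnetiser
Y=((17,130,50),(36,255,255))
H=[];
for n,r in(('top',(395,180,470,270)),('side',(295,290,400,350))):
    try: h,a=hull(im[n][1],r,*Y); H.append(h); print(n,a)
    except Exception as e: print(n,e)
if len(H)==2: print('handle now',fit(cs,H,box(.12,.016,.065,.093),[.5475,-.3027,.042,-13.3,0,0],[0,1,2,3,4]))
# cap of the plunger, before
t=np.linspace(0,2*np.pi,40,endpoint=False); cyl=np.array([[.022*np.cos(a),.022*np.sin(a),z] for a in t for z in(-.014,0)])
K=((0,0,0),(180,255,52)); H=[]
for n,r in(('top',(268,195,302,228)),('side',(272,205,300,226))):
    h,a=hull(im[n][0],r,*K); H.append(h); print(n,a,h.min(0),h.max(0))
    print(proj(cs[0] if n=='top' else cs[1],cyl+[.565,-.0155,.096]).min(0),proj(cs[0] if n=='top' else cs[1],cyl+[.565,-.0155,.096]).max(0))
print('cap',fit(cs,H,cyl,[.565,-.0155,.096,0,0,0],[0,1,2]),fit(cs[:1],H[:1],cyl,[.565,-.0155,.096,0,0,0],[0,1]),fit(cs[1:],H[1:],cyl,[.565,-.0155,.096,0,0,0],[0,1]))
plan(.565,-.0155,.11,166.7)
a=im['top'][1][110:310,240:480]; b=im['side'][1][180:400,240:420]
cv2.imwrite('pics/c6.png',np.hstack([cv2.resize(a,(420,400)),cv2.resize(b,(360,400))]))
E
```

```text
clock: 14.78
tool_pos: [0.5606, -0.062, 0.2106]
orientation: [180.0, -0.0, 166.7]
force: [2.2, 0.3, 0.5]
opening: 0.0017
gripper_force: 0.0
clock: 15.15
tool_pos: [0.5638, -0.0149, 0.2104]
orientation: [-180.0, -0.0, 166.7]
force: [-0.2, -0.3, -0.7]
opening: 0.0003
gripper_force: 0.0
top 577
side 935
handle now (array([  0.5457,  -0.3107,   0.0408, -12.9547,  -5.2768,   0.    ]), np.float64(0.8968144671021576))
top 205 [276.625 201.625] [293.375 219.375]
[274.414  199.3428] [296.2122 221.5774]
side 266 [276.625 208.625] [295.375 225.375]
[275.632  209.4978] [295.8638 229.2575]
cap (array([ 0.5669, -0.011 ,  0.0932,  0.    ,  0.    ,  0.    ]), np.float64(0.7338816933146446)) (array([ 0.5618, -0.0139,  0.096 ,  0.    ,  0.    ,  0.    ]), np.float64(0.6295092783914696)) (array([ 0.5667, -0.0109,  0.096 ,  0.    ,  0.    ,  0.    ]), np.float64(0.8316856241731937))
t 15.25 pos [ 0.5639 -0.0158  0.2105] rpy [-179.9884   -0.0166  166.6475] F [0.9 0.5 0.6] open 0.0003 gf 0.0
turn(tool) [-0.0002 -0.0003 -0.0009] shift in now axes mm [ -1.0653   0.5655 100.4854] in target axes [ -1.0367   0.5442 100.4858]
```

View pics/c6.png

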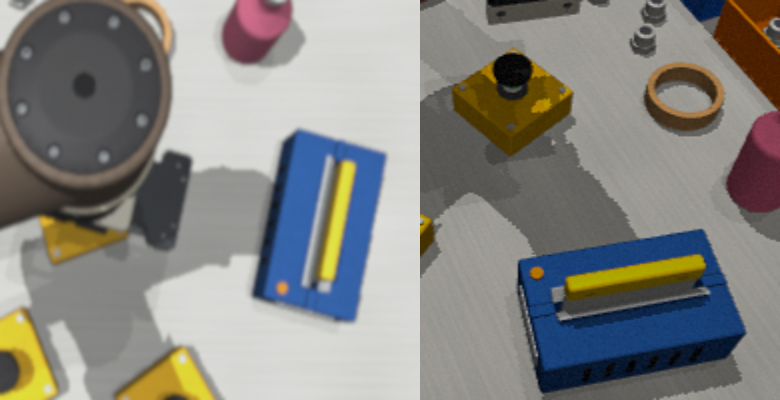

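The scraper stands home in the slot with nothing gripped (top crop 338,220; side crop 635,280; fitted base z 0.041, expected 0.042). It leans slightly within the slot's play. The cap outlines match (0.565, -0.0155). Going down on the plunger with the fingers shut.

```bash
python3 -m crank '[0,0,0,-1,0.5,25,0, 0,0,0,0,0,30,0, 0,0,0,0,0,25,0, 0,0,0,0,0,15,0, 0,0,0,0,0,8,0]' && python3 -m crank '[0,0,0,0,0,3,0, 0,0,0,0,0,0,0, 0,0,0,0,0,0,0]' && python3 -m crank '[0,0,0,0,0,4,0, 0,0,0,0,0,4,0, 0,0,0,0,0,0,0, 0,0,0,0,0,0,0]'
```

```text
clock: 15.88
tool_pos: [0.5651, -0.0154, 0.107]
orientation: [-180.0, -0.0, 166.6]
force: [0.5, -1.0, -0.4]
opening: 0.0003
gripper_force: 0.0
clock: 16.25
tool_pos: [0.5656, -0.0146, 0.1053]
orientation: [180.0, 0.1, 166.7]
force: [-0.1, -0.3, -0.1]
opening: 0.0004
gripper_force: 0.0
clock: 16.75
tool_pos: [0.5651, -0.0147, 0.0965]
orientation: [-180.0, -0.0, 166.7]
force: [0.3, -0.0, 0.2]
opening: 0.0002
gripper_force: 0.0
```

```bash
python3 -m crank '[0,0,0,0,0,3,0, 0,0,0,0,0,3,0, 0,0,0,0,0,0,0, 0,0,0,0,0,0,0]' && python3 -m crank '[0,0,0,0,0,3,0, 0,0,0,0,0,2,0, 0,0,0,0,0,0,0, 0,0,0,0,0,0,0]'
```

```text
clock: 17.25
tool_pos: [0.5652, -0.0147, 0.0907]
orientation: [-180.0, 0.0, 166.7]
force: [-0.6, 0.1, 4.2]
opening: 0.0003
gripper_force: 1.8
clock: 17.75
tool_pos: [0.5652, -0.0147, 0.0856]
orientation: [-180.0, 0.0, 166.7]
force: [-0.5, 0.8, 5.9]
opening: 0.0007
gripper_force: 2.7
```

```bash
python3 -m crank '[0,0,0,0,0,1.2,0, 0,0,0,0,0,0,0, 0,0,0,0,0,0,0]' && python3 - <<'E'
from h import *
from plant import get_obs
F=[];Z=[]
for k in range(6):
    im=eyes.snapshot('side'); o=get_obs(); F.append(o['force'][2]); Z.append(o['tool_pos'][2])
print(np.mean(F),np.mean(Z),np.array(o['qvel']).round(2)); cv2.imwrite('pics/side6.png',im)
cv2.imwrite('pics/c7.png',np.hstack([cv2.resize(im[195:270,245:325],(400,375),interpolation=cv2.INTER_CUBIC),cv2.resize(im[150:400,100:400],(400,375))]))
E
```

```text
clock: 18.12
tool_pos: [0.5653, -0.0147, 0.0845]
orientation: [180.0, 0.0, 166.7]
force: [-1.9, -0.6, 6.5]
opening: 0.0003
gripper_force: 2.9
5.873648313460013 0.08450491720189147 [ 0.05 -0.06 -0.11 -0.03  0.01 -0.08]
```

View pics/c7.png

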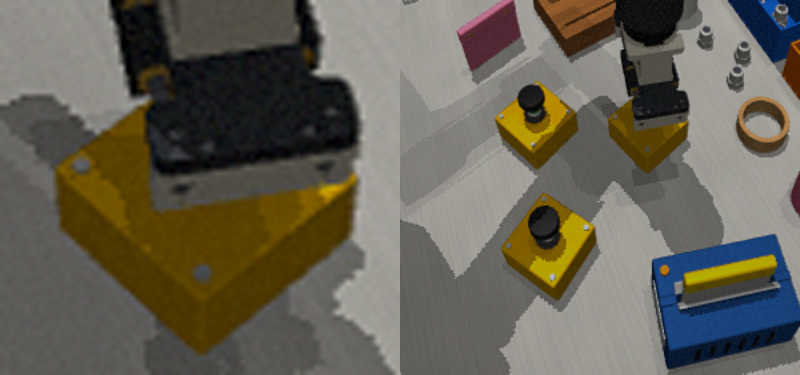

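The gripper hides the plunger, but height (11.5 mm down) and force (5.9 N, about 11 mm) both put it mid-green, and the scraper is still home. Handing in.

```bash
python3 -c "
from plant import ctrl
print(ctrl.close_job())"
```

```text
the job is handed in; nothing more can be done
None
```

The yellow scraper is fully home in the demagnetiser and released, and I handed the job in with the fingertips still holding the right plunger about 11.5 mm down; the green band was out of view, so that depth rests on the tool height and the spring force (5.9 N).

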